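Find the tight spot on the board slide and back off

TASK

The board carriage on this slide binds somewhere along its guide. By its black post, slide the carriage away from its end stop so that it pushes the red marker ahead of it, gently, until you feel the marker run into the tight spot and it is firmly pressed there for a moment; do not force it. Then back the carriage off, leaving the marker at the tight spot with a gap of about 20 mm between the two, let go, and leave the other things on the bench where they are.

Things in the scene. Friction and masses are not known exactly. Their poses are not given: they have to be found in the camera images.
- bed: Grey bed plate of the slide, 110 x 400 x 12 mm, fixed to the bench, black end stops 30 mm high at both ends of the track. Origin: centre of its underside, on the bench. Its y axis is the direction of the track (400 mm long way); the carriage starts near the -y end and searches towards +y; z up. Turned up to about 30 degrees.
- guide: Two steel strips on the bed, top 28 mm above the bench, fixed; frame as the bed's. Hidden on them is the tight spot: the marker meets it with its centre at y = -10 to +75 mm. It resists with 0.8 N per mm of squeeze, from zero; rigid past 18 mm. 5 to 8 N above the running drag (at a standstill drag hides up to 4 N), held half a second, marks it well; under 3 N is not found; over 16 N damages it.
- carriage_post (a point): Grip point of the carriage: on the axis of its upright black post, 90 mm above the bench; the post is 22 mm (x) by 20 mm (y), from 51 to 106 mm above the bench. Axes as the bed's. The carriage only slides along the track, with a drag of about 1.5 N of its own.
- carriage_front (a point): Centre of the carriage's front (+y) face, 25 mm ahead of the post's axis, 40 mm above the bench; axes as the bed's.
- carriage: The aluminium carriage, 60 x 50 mm, top 51 mm above the bench, with the post; a small green circuit board sticks out on its +x side to 115 mm from the track axis, its parts 60 mm high. Origin at bench level below the post; axes as the bed's.
- marker: Red block astride the guides ahead of the carriage, 50 (x) x 18 (y) x 18 mm, top 47 mm above the bench; slides along the track only, drag about 2.5 N. Once the carriage is withdrawn from the tight spot it springs back 3 to 12 mm (more if pressed harder) and stays there, still touching it. Origin at bench level below its centre; axes as the bed's.
- marker_back (a point): Centre of the marker's back (-y) face, the one that the carriage pushes on; axes as the bed's. Its y minus the carriage front's y along the track is the gap.
- wash_bottle: Bystander: turquoise bottle with yellow cap, 60 mm across, 140 mm tall. Origin at its underside.
- flux_jar: Bystander: amber jar with black lid, 46 mm across, 45 mm tall. Origin at its underside.
- driver: Bystander: screwdriver with yellow handle, 150 mm long, lying.
- parts_tray: Bystander: blue divided tray, 80 x 110 x 25 mm. Origin at its underside.

How it is judged:
By the outcome, as a careful person would: the job done as asked, in the order asked, and still so for the second after the job is handed in, with the robot touching nothing.
It also fails if it takes over 54 s, if anything falls off the work surface, if the arm or the gripper's body presses on something with over 40 N, if the wrist force passes 120 N, or if a joint passes its speed limit or range.

ROBOT

A 6-joint arm with a two-finger parallel gripper is mounted at the origin on the work surface. World frame = base frame: x ahead of the robot, y to its left, z up, the work surface at z = 0. Lengths are in m, angles in degrees, forces in N, time in s.
With the tool pointing down it reaches from about 0.35 to 0.875 m from the base axis. Payload 4.2 kg.
Tool frame: the origin (TCP) lies at the very end of the fingers, on their centre line; the grasp point (between the pads) lies 19 mm behind it (r.hold_point_z is the distance from the TCP to the grasp point, in m); z points along the fingers, y is the direction in which the jaws open and shut (so a half turn about z gives the same grasp; the last joint's range is limited). The gripper opens to 87 mm and grips with 3 to 60 N. Pads are 19 mm wide; open, the fingers measure 117 mm over their backs; the gripper's body (75 mm by 190 mm) begins 51 mm behind the grasp point.
Start: joints at [87.296, 22.042, 0.453, 0, -68.411, -14.817], TCP at [0.188, 0.596, 0.223] pointing down, gripper open.
Joint ranges: [-179.83, 179.83], [-69.29, 118.12], [-61.27, 80.66], [-181.25, 117.63], [-171.15, -9.14], [-177.46, 177.46]. Speed limits (degrees/s): [159.86, 159.86, 180, 180, 180, 180].

INTERFACE

Orientations are given as a 3x3 rotation matrix whose columns are the frame's x, y, z axes.
In Python, from station import r, cams, ticket gives the robot as it stands.
- The arm moves only by the tool drive_tool, never from a script. Its argument "deltas" is a list of rows, each an object of numbers: "dx", "dy", "dz": the shift along the tool's x, y, z in m; "wx", "wy", "wz": the turn, a rotation vector about the tool's x, y, z in degrees. A call has 1 to 20 rows; each row is the pose to reach, as a shift and turn from the pose commanded when the call began, along the tool's axes at that moment; what a row does not reach only later rows make up. A row lasts 1/10 s, in which the tool goes at most 50 mm and 8.59 degrees, less where a joint would pass 70% of its speed; a pose out of reach is approached as far as the arm can. A call with a gripper value outside its range is refused whole. "gripper" is the opening, from 0 (shut) to 1 (fully open), set as the call begins (left out, the last holds). The fingers move at their own pace and stop on an object; the grip force is fixed at half the most. Time passes only in rows, so rows that repeat a pose let the fingers close. It gives the time, the measured TCP pose, the force and the opening at its end, in the units of the state.
- r.sense(): the state, without advancing time (a new reading comes with each control period).
- cams.capture(name): name is "scene" or "top" or "wrist"; returns the picture (384x512x3 uint8, red, green, blue); there is no depth.
- cams.camera_model(name): a dict with "intrinsics" (3x3 intrinsics, pixels), "distortion" ([k1, k2, p1, p2, k3] as OpenCV has them; the pictures are not rectified), "extrinsics" (4x4, takes a point from world to camera coordinates); the wrist camera has in their place "T_tool_cam" (4x4, takes a point from camera to tool coordinates, whose origin is the TCP and whose axes are the flange's). Camera axes: x right, y down, z forward; pixel columns grow to the right and rows downward; lengths in m; the calibration is good to about 2 mm. A picture is of the moment at which its call begins: read the wrist's pose just before it. camera_model takes no time and is no camera call.
- ticket.finish_job(): hands the job in, once; it reports no verdict.
The state is a dict: "time_s": time; "joints": joint angles; "joint_velocities": joint speeds; "effort": joint torques, N m; "tcp_pos": TCP position; "ee_rot": TCP orientation; "wrist_force": force on the tool from outside, world axes, zero at the start; "moment": the same for the moment, N m; "gripper_width": opening from 0.0 (shut) to 1.0 (fully open).
Only numpy, scipy, OpenCV 4.12 (cv2) and the standard library are available. Lean on these libraries where they do the work, as an engineer would, in place of code of your own. Each camera call takes 0.05 s, during which the arm holds its last target.

## Working session

There is one attempt and no reset: what is moved stays moved. The work goes in short steps, Python scripts to look and compute and a tool call to move; the robot and the scene stay as the last step left them, time stands still between calls to the robot, and variables do not carry over. Pictures are saved under pics/ and viewed, and the job is handed in when it is done.

Besides the shell and the picture viewer there is one more tool, called after "Request:" by a JSON object that holds its "fn" and its "kwargs", one argument or row to a line. drive_tool: Moves the arm, as the interface text tells. Its arguments: {"type":"object","properties":{"deltas":{"type":"array","items":{"type":"object","properties":{"dx":{"type":"number"},"dy":{"type":"number"},"dz":{"type":"number"},"wx":{"type":"number"},"wy":{"type":"number"},"wz":{"type":"number"}}}},"gripper":{"type":"number"}},"required":["deltas"]}

```bash
mkdir -p pics; python3 - <<'E'
from station import r,cams,ticket
import cv2,json
s=r.sense();print({k:s[k] for k in('time_s','tcp_pos','ee_rot','wrist_force','gripper_width')})
for n in('scene','top','wrist'):
    im=cams.capture(n);cv2.imwrite(f'pics/{n}0.png',im[:,:,::-1])
    m=cams.camera_model(n);print(n,m)
E
```

```text
{'time_s': 0.0, 'tcp_pos': array([0.1879631 , 0.5954292 , 0.22145498]), 'ee_rot': array([[ 9.53558058e-01, -3.01208741e-01, -5.70229638e-04],
       [-3.01209270e-01, -9.53555800e-01, -2.07674205e-03],
       [ 8.17870788e-05,  2.15205256e-03, -9.99997681e-01]]), 'wrist_force': array([-0.37744096, -0.41671708, -0.33486671]), 'gripper_width': 1.0011337983453208}
scene {'intrinsics': array([[422.83841075,   0.        , 259.83666343],
       [  0.        , 422.83841075, 191.87828577],
       [  0.        ,   0.        ,   1.        ]]), 'distortion': array([-0.09217992,  0.        ,  0.        ,  0.        ,  0.        ]), 'extrinsics': array([[ 0.46799778,  0.8836624 , -0.01090141, -0.31171693],
       [ 0.55768133, -0.30487878, -0.77203657, -0.26284669],
       [-0.6855433 ,  0.35523189, -0.63548461,  1.38381912],
       [ 0.        ,  0.        ,  0.        ,  1.        ]])}
top {'intrinsics': array([[481.99831726,   0.        , 246.91122966],
       [  0.        , 481.99831726, 185.55173889],
       [  0.        ,   0.        ,   1.        ]]), 'distortion': array([-0.16253266,  0. 
[... 224 characters left out ...]
6942276,  0.89145418],
       [ 0.        ,  0.        ,  0.        ,  1.        ]])}
wrist {'intrinsics': array([[296.60103117,   0.        , 260.07322485],
       [  0.        , 296.60103117, 195.00554095],
       [  0.        ,   0.        ,   1.        ]]), 'distortion': array([-0.0660546,  0.       ,  0.       ,  0.       ,  0.       ]), 'T_tool_cam': array([[ 2.38944652e-04, -9.62728290e-01, -2.70470299e-01,
         7.49998143e-02],
       [ 9.99999671e-01,  4.39551756e-04, -6.81125941e-04,
         6.69077579e-04],
       [ 7.74624907e-04, -2.70470048e-01,  9.62728079e-01,
        -1.61968363e-01],
       [ 0.00000000e+00,  0.00000000e+00,  0.00000000e+00,
         1.00000000e+00]])}
```

View pics/scene0.png

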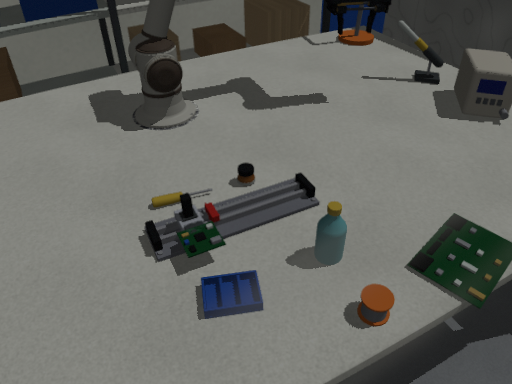

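View pics/top0.png

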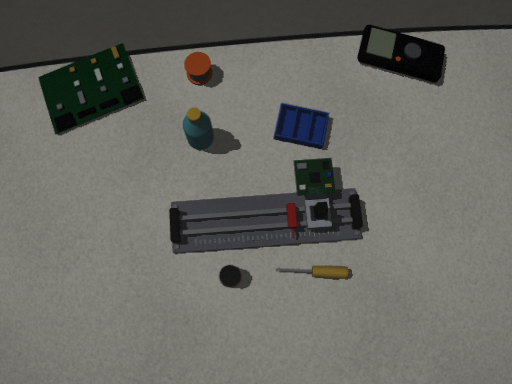

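View pics/wrist0.png

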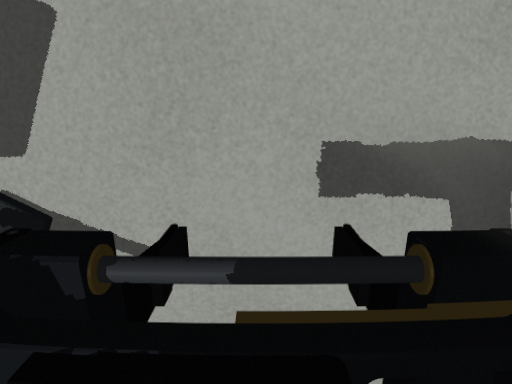

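The scene and top views show the bed in the middle, with the carriage at its right end in the top view (about 318,211), the red marker at (292,216), and the bystanders clear of it. I'll enlarge this area.

```bash
python3 - <<'E'
import cv2
im=cv2.imread('pics/top0.png')[150:260,160:370]
cv2.imwrite('pics/top0c.png',cv2.resize(im,None,fx=3.8,fy=3.8,interpolation=cv2.INTER_CUBIC))
im=cv2.imread('pics/scene0.png')[165:260,135:330]
cv2.imwrite('pics/scene0c.png',cv2.resize(im,None,fx=4,fy=4,interpolation=cv2.INTER_CUBIC))
E
```

```text
(no output)
```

View pics/top0c.png

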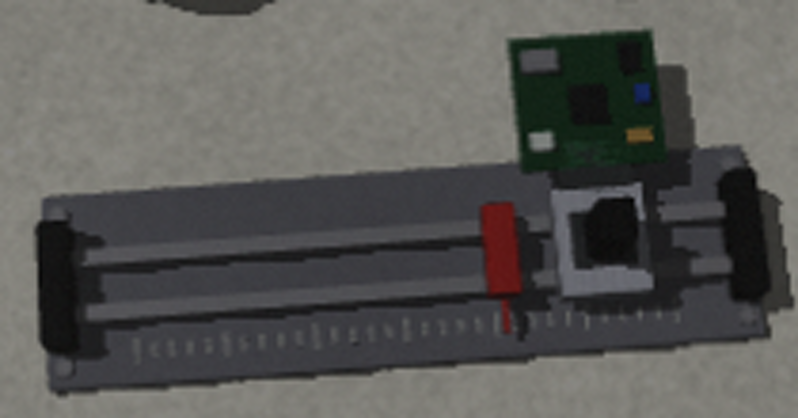

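View pics/scene0c.png

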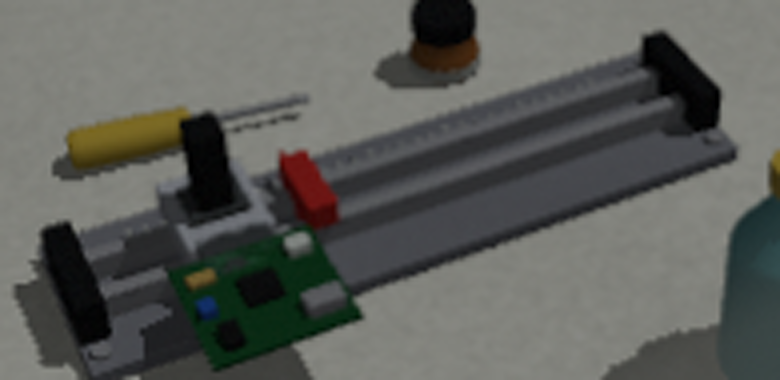

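```bash
cat > h.py <<'E'
import numpy as np,cv2
from station import r,cams,ticket
def ray(n,uv,T=None):
    m=cams.camera_model(n)
    p=cv2.undistortPoints(np.array([[uv]],float),m['intrinsics'],m['distortion'])[0,0]
    E=m['extrinsics'] if T is None else np.linalg.inv(T)
    R,t=E[:3,:3],E[:3,3]
    return -R.T@t, R.T@np.r_[p,1]
def onz(n,uv,z,T=None):
    c,d=ray(n,uv,T);return c+d*(z-c[2])/d[2]
def proj(n,P):
    m=cams.camera_model(n);E=m['extrinsics']
    return cv2.projectPoints(np.atleast_2d(P).astype(float),cv2.Rodrigues(E[:3,:3])[0],E[:3,3],m['intrinsics'],m['distortion'])[0][:,0]
E
python3 - <<'E'
from h import *
c=lambda x,y:(160+x/3.8-.4,150+y/3.8-.4)
s=lambda x,y:(135+x/4-.4,165+y/4-.4)
C=np.array([onz('top',c(*p),.012) for p in[(42,200),(742,148),(768,335),(55,392)]])
print(C.round(4),C.mean(0))
y=(C[0]+C[3]-C[1]-C[2])/2;print(np.linalg.norm(y),np.degrees(np.arctan2(y[1],y[0])))
x=(C[0]+C[1]-C[2]-C[3])/2;print(np.linalg.norm(x),np.degrees(np.arctan2(x[1],x[0])))
S=np.array([onz('scene',s(*p),.012) for p in[(737,148),(98,372)]]);print('scene +x corners +y,-y',S.round(4))
print('post top',onz('top',c(612,228),.106),onz('scene',s(203,125),.106))
yv=y/np.linalg.norm(y);xv=np.array([yv[1],-yv[0],0]);O=C.mean(0)
for n,p in[('carr top TL',onz('top',c(553,190),.051)),('TR',onz('top',c(640,184),.051)),('BR',onz('top',c(652,289),.051)),('BL',onz('top',c(563,297),.051)),('mk TL',onz('top',c(481,205),.047)),('mk TR',onz('top',c(514,203),.047)),('BR',onz('top',c(521,291),.047)),('BL',onz('top',c(489,294),.047)),('posttop',onz('top',c(612,228),.106)),('posttopS',onz('scene',s(203,125),.106))]:
    print(n,(p-O)@xv,(p-O)@yv)
print(np.linalg.inv(np.c_[xv,yv,[0,0,1]]) is not None,xv,yv)
E
```

```text
[[ 0.6259  0.184   0.012 ]
 [ 0.617  -0.2143  0.012 ]
 [ 0.5093 -0.2131  0.012 ]
 [ 0.517   0.1836  0.012 ]] [ 0.56732067 -0.0149789   0.012     ]
0.3975775125970392 88.80262993058612
0.10829765215027377 -0.2040581961246277
scene +x corners +y,-y [[ 0.6281  0.18    0.012 ]
 [ 0.618  -0.2126  0.012 ]]
post top [ 0.56113237 -0.11786411  0.106     ] [ 0.56598465 -0.12260406  0.106     ]
carr top TL 0.029724847047285483 -0.08241189357348103
TR 0.029312068641985198 -0.13010646224044092
BR -0.028573734970758397 -0.12997439741188235
BL -0.028991444870675006 -0.08170642689093342
mk TL 0.02534871497207988 -0.043034758891543436
mk TR 0.02504894621032475 -0.061025188257050965
BR -0.023328557015359883 -0.06002358360364889
BL -0.023581185451008544 -0.04271339042996131
posttop -0.0040370057335473615 -0.10299205784979089
posttopS 0.0009132611018108543 -0.10762957845390203
True [ 0.99978164 -0.02089653  0.        ] [0.02089653 0.99978164 0.        ]
```

```bash
cat >> h.py <<'E'
O=np.array([.5673,-.015,0]);a=np.radians(88.8);yv=np.array([np.cos(a),np.sin(a),0]);xv=np.array([yv[1],-yv[0],0])
def delta(P,pitchless=True):
    s=r.sense();R=np.array(s['ee_rot']);Rt=np.c_[xv,-yv,[0,0,-1]]
    return R.T@(np.array(P)-s['tcp_pos']),np.degrees(cv2.Rodrigues(R.T@Rt)[0].ravel())
E
python3 - <<'E'
from h import *
print(O-.106*yv,delta(np.r_[(O-.106*yv)[:2],.18]))
print('bottle',onz('top',(199,140),.0),'tray',onz('top',(302,127),.02))
E
```

```text
[ 0.5650801  -0.12097675  0.        ] (array([0.57536573, 0.56963782, 0.04274843]), array([ 9.65402059e-02,  6.60027784e-03, -1.63289267e+01]))
bottle [0.7649463  0.11399467 0.        ] tray [ 0.76562698 -0.11648503  0.02      ]
```

Request:
{"fn": "drive_tool", "kwargs": {
  "deltas": [
    {"dx":0.02,"dy":0.02,"wz":-1},
    {"dx":0.05,"dy":0.05,"wz":-2},
    {"dx":0.082,"dy":0.081,"wz":-3},
    {"dx":0.115,"dy":0.114,"wz":-4},
    {"dx":0.148,"dy":0.147,"wz":-5},
    {"dx":0.181,"dy":0.179,"wz":-6},
    {"dx":0.214,"dy":0.212,"wz":-7},
    {"dx":0.247,"dy":0.245,"wz":-8},
    {"dx":0.28,"dy":0.277,"wz":-9},
    {"dx":0.313,"dy":0.31,"wz":-10},
    {"dx":0.346,"dy":0.343,"wz":-11},
    {"dx":0.379,"dy":0.375,"wz":-12},
    {"dx":0.412,"dy":0.408,"wz":-13},
    {"dx":0.445,"dy":0.44,"wz":-14},
    {"dx":0.478,"dy":0.473,"wz":-15},
    {"dx":0.511,"dy":0.506,"wz":-16},
    {"dx":0.54,"dy":0.535,"wz":-16.3},
    {"dx":0.56,"dy":0.555,"dz":0.01,"wz":-16.3},
    {"dx":0.571,"dy":0.566,"dz":0.03,"wz":-16.3},
    {"dx":0.5754,"dy":0.5696,"dz":0.043,"wz":-16.3}
  ],
  "gripper": 1.0
}}

```text
schema error: expected keys dx, dy, dz, wx, wy, wz
```

Request:
{"fn": "drive_tool", "kwargs": {
  "deltas": [
    {},
    {},
    {}
  ]
}}

```text
schema error: expected keys dx, dy, dz, wx, wy, wz
```

```bash
python3 - <<'E'
from h import *
s=r.sense();print(s['time_s'],s['tcp_pos'],s['wrist_force'])
print(delta(np.r_[(O-.106*yv)[:2],.071]))
im=cams.capture('wrist');cv2.imwrite('pics/w1.png',cv2.resize(im[:,:,::-1],None,fx=1.5,fy=1.5))
E
```

```text
0.15 [0.1880155  0.59557199 0.22172039] [-0.0098565   0.11402672  0.52857589]
(array([0.57535213, 0.56945486, 0.15174828]), array([ 9.65402059e-02,  6.60027784e-03, -1.63289267e+01]))
```

View pics/w1.png

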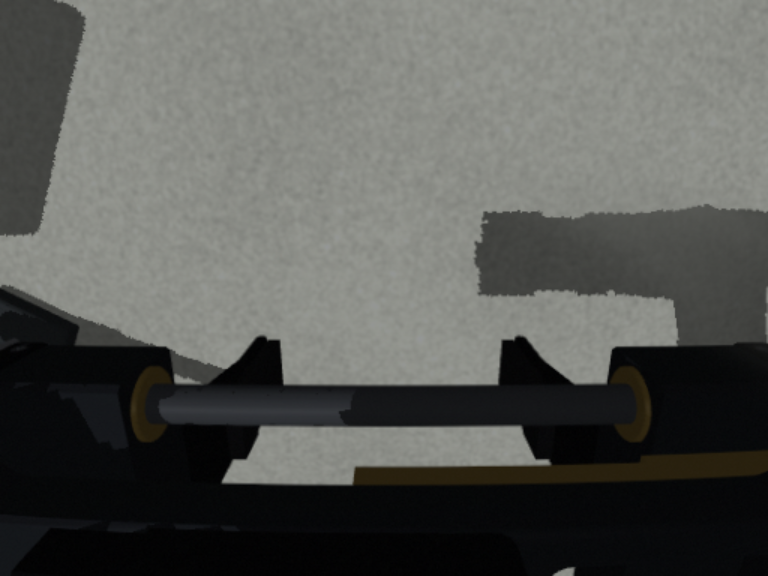

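The picture is unchanged from the start because the call was refused: every key has to be given.

Request:
{"fn": "drive_tool", "kwargs": {
  "deltas": [
    {"dx":0.02,"dy":0.02,"dz":0,"wx":0,"wy":0,"wz":-1},
    {"dx":0.05,"dy":0.05,"dz":0,"wx":0,"wy":0,"wz":-2},
    {"dx":0.082,"dy":0.081,"dz":0,"wx":0,"wy":0,"wz":-3},
    {"dx":0.115,"dy":0.114,"dz":0,"wx":0,"wy":0,"wz":-4},
    {"dx":0.148,"dy":0.147,"dz":0,"wx":0,"wy":0,"wz":-5},
    {"dx":0.181,"dy":0.179,"dz":0,"wx":0,"wy":0,"wz":-6},
    {"dx":0.214,"dy":0.212,"dz":0,"wx":0,"wy":0,"wz":-7},
    {"dx":0.247,"dy":0.245,"dz":0,"wx":0,"wy":0,"wz":-8},
    {"dx":0.28,"dy":0.277,"dz":0,"wx":0,"wy":0,"wz":-9},
    {"dx":0.313,"dy":0.31,"dz":0,"wx":0,"wy":0,"wz":-10},
    {"dx":0.346,"dy":0.343,"dz":0,"wx":0,"wy":0,"wz":-11},
    {"dx":0.379,"dy":0.375,"dz":0,"wx":0,"wy":0,"wz":-12},
    {"dx":0.412,"dy":0.408,"dz":0,"wx":0,"wy":0,"wz":-13},
    {"dx":0.445,"dy":0.44,"dz":0,"wx":0,"wy":0,"wz":-14},
    {"dx":0.478,"dy":0.473,"dz":0,"wx":0,"wy":0,"wz":-15},
    {"dx":0.511,"dy":0.506,"dz":0,"wx":0,"wy":0,"wz":-16},
    {"dx":0.54,"dy":0.535,"dz":0,"wx":0,"wy":0,"wz":-16.3},
    {"dx":0.56,"dy":0.555,"dz":0.01,"wx":0,"wy":0,"wz":-16.3},
    {"dx":0.571,"dy":0.566,"dz":0.03,"wx":0,"wy":0,"wz":-16.3},
    {"dx":0.5754,"dy":0.5696,"dz":0.043,"wx":0,"wy":0,"wz":-16.3}
  ],
  "gripper": 1.0
}}

```text
time_s: 2.2
tcp_pos: [0.5651, -0.1218, 0.1777]
ee_rot: [[1.0, -0.024, -0.002], [-0.024, -1.0, 0.0], [-0.002, -0.0, -1.0]]
wrist_force: [-0.6, -0.0, 0.9]
gripper_width: 1.0
```

Request:
{"fn": "drive_tool", "kwargs": {
  "deltas": [
    {"dx":0,"dy":0,"dz":0,"wx":0,"wy":0,"wz":0},
    {"dx":0,"dy":0,"dz":0,"wx":0,"wy":0,"wz":0},
    {"dx":0,"dy":0,"dz":0,"wx":0,"wy":0,"wz":0}
  ]
}}

```text
time_s: 2.5
tcp_pos: [0.5657, -0.1196, 0.1807]
ee_rot: [[1.0, -0.02, 0.002], [-0.02, -1.0, -0.0], [0.002, 0.0, -1.0]]
wrist_force: [0.3, 0.0, -0.9]
gripper_width: 1.001
```

```bash
python3 - <<'E'
from h import *
s=r.sense();print(s['time_s'],s['tcp_pos'],s['wrist_force'])
print(delta(np.r_[(O-.106*yv)[:2],.071]))
im=cams.capture('wrist');cv2.imwrite('pics/w2.png',cv2.resize(im[:,:,::-1],None,fx=1.5,fy=1.5))
E
```

```text
2.5 [ 0.5657156  -0.11957614  0.18074238] [ 0.25501702  0.03790818 -0.91382053]
(array([-0.00081629,  0.00140492,  0.10974113]), array([ 0.00412771, -0.10895232,  0.06399982]))
```

View pics/w2.png

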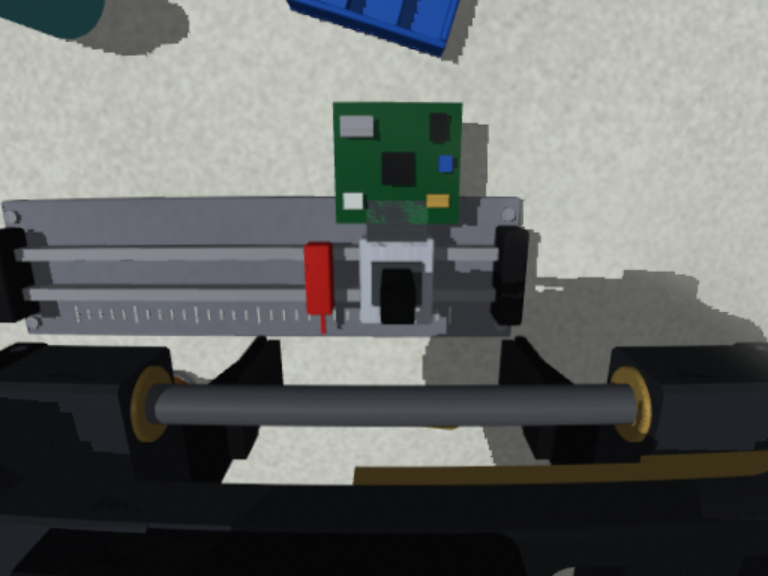

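The wrist view shows the post at about (397,300) and the carriage top spanning columns 360–433. The marker spans columns 305–333, and the rails run parallel to the image rows. I'll use these to refine the positions.

```bash
python3 - <<'E'
from h import *
s=r.sense();T=np.eye(4);T[:3,:3]=s['ee_rot'];T[:3,3]=s['tcp_pos'];T=T@cams.camera_model('wrist')['T_tool_cam']
def b(u,v,z):
    p=onz('wrist',(u/1.5-.17,v/1.5-.17),z,T)-O;return (p@xv).round(4),(p@yv).round(4)
for n,u,v,z in[('carrTL',361,240,.051),('TR',432,240,.051),('BL',360,323,.051),('BR',434,323,.051),('mkTL',305,242,.047),('mkTR',331,242,.047),('mkBL',307,314,.047),('mkBR',334,314,.047),('post L',380,310,.106),('post R',415,310,.106),('bedTL',5,199,.012),('bedTR',522,197,.012),('bedBR',520,335,.012),('bedBL',28,335,.012)]: print(n,b(u,v,z))
E
```

```text
carrTL (np.float64(0.0299), np.float64(-0.0858))
TR (np.float64(0.03), np.float64(-0.1327))
BL (np.float64(-0.028), np.float64(-0.0842))
BR (np.float64(-0.028), np.float64(-0.1356))
mkTL (np.float64(0.028), np.float64(-0.0479))
mkTR (np.float64(0.028), np.float64(-0.0654))
mkBL (np.float64(-0.0229), np.float64(-0.0468))
mkBR (np.float64(-0.0228), np.float64(-0.0658))
post L (np.float64(-0.0009), np.float64(-0.0995))
post R (np.float64(-0.0009), np.float64(-0.1191))
bedTL (np.float64(0.0577), np.float64(0.1927))
bedTR (np.float64(0.0561), np.float64(-0.2019))
bedBR (np.float64(-0.0519), np.float64(-0.2088))
bedBL (np.float64(-0.0542), np.float64(0.1975))
```

Request:
{"fn": "drive_tool", "kwargs": {
  "deltas": [
    {"dx":0,"dy":0.0025,"dz":0.02,"wx":0,"wy":0,"wz":0},
    {"dx":0,"dy":0.0025,"dz":0.045,"wx":0,"wy":0,"wz":0},
    {"dx":0,"dy":0.0025,"dz":0.07,"wx":0,"wy":0,"wz":0},
    {"dx":0,"dy":0.0025,"dz":0.09,"wx":0,"wy":0,"wz":0},
    {"dx":0,"dy":0.0025,"dz":0.102,"wx":0,"wy":0,"wz":0},
    {"dx":0,"dy":0.0025,"dz":0.108,"wx":0,"wy":0,"wz":0},
    {"dx":0,"dy":0.0025,"dz":0.109,"wx":0,"wy":0,"wz":0},
    {"dx":0,"dy":0.0025,"dz":0.109,"wx":0,"wy":0,"wz":0},
    {"dx":0,"dy":0.0025,"dz":0.109,"wx":0,"wy":0,"wz":0}
  ]
}}

```text
time_s: 3.45
tcp_pos: [0.5661, -0.1229, 0.0717]
ee_rot: [[1.0, -0.021, 0.002], [-0.021, -1.0, -0.0], [0.002, -0.0, -1.0]]
wrist_force: [-0.3, 0.4, 0.4]
gripper_width: 0.999
```

```bash
python3 - <<'E'
from h import *
s=r.sense();print(s['time_s'],s['tcp_pos'],s['wrist_force'])
im=cams.capture('wrist');cv2.imwrite('pics/w3.png',cv2.resize(im[:,:,::-1],None,fx=1.5,fy=1.5))
E
```

```text
3.45 [ 0.56608551 -0.12287687  0.0716579 ] [-0.25320875  0.40012459  0.37407207]
```

View pics/w3.png

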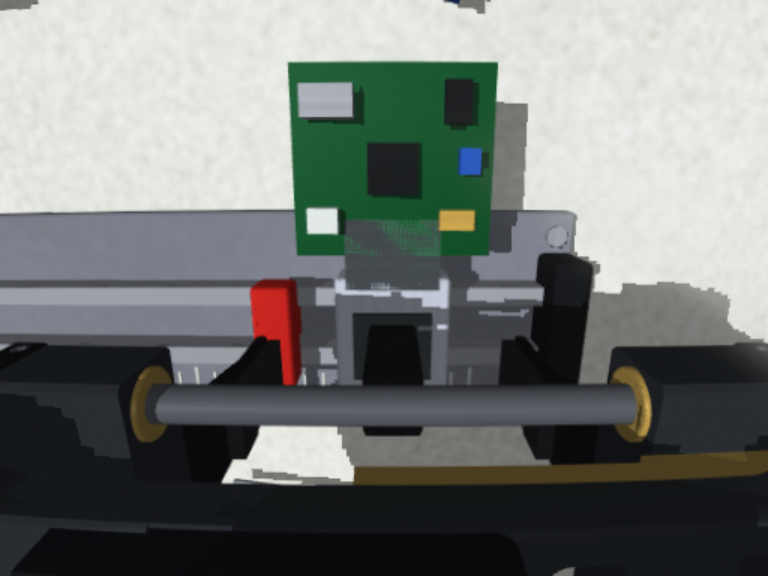

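The post (columns 362–424) is centred between the fingers (281 and 500). Next I close the gripper.

Request:
{"fn": "drive_tool", "kwargs": {
  "deltas": [
    {"dx":0,"dy":0,"dz":0,"wx":0,"wy":0,"wz":0},
    {"dx":0,"dy":0,"dz":0,"wx":0,"wy":0,"wz":0},
    {"dx":0,"dy":0,"dz":0,"wx":0,"wy":0,"wz":0},
    {"dx":0,"dy":0,"dz":0,"wx":0,"wy":0,"wz":0},
    {"dx":0,"dy":0,"dz":0,"wx":0,"wy":0,"wz":0},
    {"dx":0,"dy":0,"dz":0,"wx":0,"wy":0,"wz":0},
    {"dx":0,"dy":0,"dz":0,"wx":0,"wy":0,"wz":0},
    {"dx":0,"dy":0,"dz":0,"wx":0,"wy":0,"wz":0}
  ],
  "gripper": 0
}}

```text
time_s: 4.3
tcp_pos: [0.5653, -0.1229, 0.0705]
ee_rot: [[1.0, -0.021, -0.0], [-0.021, -1.0, -0.0], [-0.0, 0.0, -1.0]]
wrist_force: [0.5, 0.1, -0.6]
gripper_width: 0.357
```

```bash
python3 - <<'E'
from h import *
s=r.sense();print(s['time_s'],s['tcp_pos'],s['wrist_force'],s['gripper_width'],(s['tcp_pos']-O)@yv)
E
```

```text
4.3 [ 0.565295   -0.12290635  0.07052572] [ 0.4845234   0.12271831 -0.61283164] 0.35710677818406034 -0.1079246702980921
```

Request:
{"fn": "drive_tool", "kwargs": {
  "deltas": [
    {"dx":0,"dy":0,"dz":0,"wx":0,"wy":0,"wz":0},
    {"dx":0,"dy":0,"dz":0,"wx":0,"wy":0,"wz":0},
    {"dx":0,"dy":0,"dz":0,"wx":0,"wy":0,"wz":0},
    {"dx":0,"dy":0,"dz":0,"wx":0,"wy":0,"wz":0},
    {"dx":0,"dy":0,"dz":0,"wx":0,"wy":0,"wz":0}
  ]
}}

```text
time_s: 4.8
tcp_pos: [0.5653, -0.123, 0.0705]
ee_rot: [[1.0, -0.021, -0.0], [-0.021, -1.0, -0.0], [-0.0, 0.0, -1.0]]
wrist_force: [1.1, -0.9, 0.4]
gripper_width: 0.226
```

Request:
{"fn": "drive_tool", "kwargs": {
  "deltas": [
    {"dx":0,"dy":-0.002,"dz":0,"wx":0,"wy":0,"wz":0},
    {"dx":0,"dy":-0.004,"dz":0,"wx":0,"wy":0,"wz":0},
    {"dx":0,"dy":-0.006,"dz":0,"wx":0,"wy":0,"wz":0},
    {"dx":0,"dy":-0.008,"dz":0,"wx":0,"wy":0,"wz":0},
    {"dx":0,"dy":-0.009,"dz":0,"wx":0,"wy":0,"wz":0},
    {"dx":0,"dy":-0.01,"dz":0,"wx":0,"wy":0,"wz":0},
    {"dx":0,"dy":-0.011,"dz":0,"wx":0,"wy":0,"wz":0},
    {"dx":0,"dy":-0.012,"dz":0,"wx":0,"wy":0,"wz":0}
  ]
}}

```text
time_s: 5.6
tcp_pos: [0.5656, -0.1108, 0.0705]
ee_rot: [[1.0, -0.021, 0.0], [-0.021, -1.0, 0.0], [0.0, -0.0, -1.0]]
wrist_force: [1.0, -1.7, -0.2]
gripper_width: 0.227
```

Request:
{"fn": "drive_tool", "kwargs": {
  "deltas": [
    {"dx":0,"dy":-0.001,"dz":0,"wx":0,"wy":0,"wz":0},
    {"dx":0,"dy":-0.002,"dz":0,"wx":0,"wy":0,"wz":0},
    {"dx":0,"dy":-0.003,"dz":0,"wx":0,"wy":0,"wz":0},
    {"dx":0,"dy":-0.004,"dz":0,"wx":0,"wy":0,"wz":0}
  ]
}}

```text
time_s: 6.0
tcp_pos: [0.5657, -0.1068, 0.0706]
ee_rot: [[1.0, -0.021, 0.0], [-0.021, -1.0, -0.0], [0.0, 0.0, -1.0]]
wrist_force: [0.1, -1.5, -0.4]
gripper_width: 0.229
```

Request:
{"fn": "drive_tool", "kwargs": {
  "deltas": [
    {"dx":0,"dy":-0.001,"dz":0,"wx":0,"wy":0,"wz":0},
    {"dx":0,"dy":-0.002,"dz":0,"wx":0,"wy":0,"wz":0},
    {"dx":0,"dy":-0.003,"dz":0,"wx":0,"wy":0,"wz":0},
    {"dx":0,"dy":-0.004,"dz":0,"wx":0,"wy":0,"wz":0}
  ]
}}

```text
time_s: 6.4
tcp_pos: [0.5657, -0.1031, 0.0705]
ee_rot: [[1.0, -0.021, -0.0], [-0.021, -1.0, -0.0], [-0.0, 0.0, -1.0]]
wrist_force: [0.6, -3.9, -1.4]
gripper_width: 0.226
```

Request:
{"fn": "drive_tool", "kwargs": {
  "deltas": [
    {"dx":0,"dy":-0.001,"dz":0,"wx":0,"wy":0,"wz":0},
    {"dx":0,"dy":-0.002,"dz":0,"wx":0,"wy":0,"wz":0},
    {"dx":0,"dy":-0.003,"dz":0,"wx":0,"wy":0,"wz":0},
    {"dx":0,"dy":-0.004,"dz":0,"wx":0,"wy":0,"wz":0}
  ]
}}

```text
time_s: 6.8
tcp_pos: [0.5658, -0.099, 0.0705]
ee_rot: [[1.0, -0.021, -0.0], [-0.021, -1.0, -0.0], [-0.0, 0.0, -1.0]]
wrist_force: [1.5, -4.1, -1.3]
gripper_width: 0.228
```

Request:
{"fn": "drive_tool", "kwargs": {
  "deltas": [
    {"dx":0,"dy":-0.001,"dz":0,"wx":0,"wy":0,"wz":0},
    {"dx":0,"dy":-0.002,"dz":0,"wx":0,"wy":0,"wz":0},
    {"dx":0,"dy":-0.003,"dz":0,"wx":0,"wy":0,"wz":0},
    {"dx":0,"dy":-0.004,"dz":0,"wx":0,"wy":0,"wz":0}
  ]
}}

```text
time_s: 7.2
tcp_pos: [0.5659, -0.0948, 0.0706]
ee_rot: [[1.0, -0.021, 0.0], [-0.021, -1.0, -0.0], [0.0, -0.0, -1.0]]
wrist_force: [0.3, -3.9, -0.9]
gripper_width: 0.224
```

Request:
{"fn": "drive_tool", "kwargs": {
  "deltas": [
    {"dx":0,"dy":-0.002,"dz":0,"wx":0,"wy":0,"wz":0},
    {"dx":0,"dy":-0.004,"dz":0,"wx":0,"wy":0,"wz":0},
    {"dx":0,"dy":-0.006,"dz":0,"wx":0,"wy":0,"wz":0},
    {"dx":0,"dy":-0.008,"dz":0,"wx":0,"wy":0,"wz":0},
    {"dx":0,"dy":-0.01,"dz":0,"wx":0,"wy":0,"wz":0},
    {"dx":0,"dy":-0.012,"dz":0,"wx":0,"wy":0,"wz":0},
    {"dx":0,"dy":-0.014,"dz":0,"wx":0,"wy":0,"wz":0},
    {"dx":0,"dy":-0.016,"dz":0,"wx":0,"wy":0,"wz":0},
    {"dx":0,"dy":-0.018,"dz":0,"wx":0,"wy":0,"wz":0},
    {"dx":0,"dy":-0.02,"dz":0,"wx":0,"wy":0,"wz":0}
  ]
}}

```text
time_s: 8.2
tcp_pos: [0.5663, -0.0748, 0.0706]
ee_rot: [[1.0, -0.021, 0.0], [-0.021, -1.0, -0.0], [0.0, 0.0, -1.0]]
wrist_force: [1.5, -3.9, -2.3]
gripper_width: 0.228
```

Request:
{"fn": "drive_tool", "kwargs": {
  "deltas": [
    {"dx":0,"dy":-0.001,"dz":0,"wx":0,"wy":0,"wz":0},
    {"dx":0,"dy":-0.002,"dz":0,"wx":0,"wy":0,"wz":0},
    {"dx":0,"dy":-0.003,"dz":0,"wx":0,"wy":0,"wz":0},
    {"dx":0,"dy":-0.004,"dz":0,"wx":0,"wy":0,"wz":0},
    {"dx":0,"dy":-0.005,"dz":0,"wx":0,"wy":0,"wz":0}
  ]
}}

```text
time_s: 8.7
tcp_pos: [0.5665, -0.0699, 0.0705]
ee_rot: [[1.0, -0.021, 0.0], [-0.021, -1.0, -0.0], [0.0, 0.0, -1.0]]
wrist_force: [1.1, -4.5, -1.7]
gripper_width: 0.227
```

Request:
{"fn": "drive_tool", "kwargs": {
  "deltas": [
    {"dx":0,"dy":-0.001,"dz":0,"wx":0,"wy":0,"wz":0},
    {"dx":0,"dy":-0.002,"dz":0,"wx":0,"wy":0,"wz":0},
    {"dx":0,"dy":-0.003,"dz":0,"wx":0,"wy":0,"wz":0},
    {"dx":0,"dy":-0.004,"dz":0,"wx":0,"wy":0,"wz":0},
    {"dx":0,"dy":-0.005,"dz":0,"wx":0,"wy":0,"wz":0}
  ]
}}

```text
time_s: 9.2
tcp_pos: [0.5666, -0.0648, 0.0706]
ee_rot: [[1.0, -0.021, 0.0], [-0.021, -1.0, 0.0], [0.0, -0.0, -1.0]]
wrist_force: [2.0, -4.3, -1.5]
gripper_width: 0.227
```

Request:
{"fn": "drive_tool", "kwargs": {
  "deltas": [
    {"dx":0,"dy":-0.001,"dz":0,"wx":0,"wy":0,"wz":0},
    {"dx":0,"dy":-0.002,"dz":0,"wx":0,"wy":0,"wz":0},
    {"dx":0,"dy":-0.003,"dz":0,"wx":0,"wy":0,"wz":0},
    {"dx":0,"dy":-0.004,"dz":0,"wx":0,"wy":0,"wz":0}
  ]
}}

```text
time_s: 9.6
tcp_pos: [0.5667, -0.0608, 0.0706]
ee_rot: [[1.0, -0.021, 0.0], [-0.021, -1.0, 0.0], [0.0, -0.0, -1.0]]
wrist_force: [1.5, -3.6, -2.2]
gripper_width: 0.227
```

Request:
{"fn": "drive_tool", "kwargs": {
  "deltas": [
    {"dx":0,"dy":-0.001,"dz":0,"wx":0,"wy":0,"wz":0},
    {"dx":0,"dy":-0.002,"dz":0,"wx":0,"wy":0,"wz":0},
    {"dx":0,"dy":-0.003,"dz":0,"wx":0,"wy":0,"wz":0},
    {"dx":0,"dy":-0.004,"dz":0,"wx":0,"wy":0,"wz":0}
  ]
}}

```text
time_s: 10.0
tcp_pos: [0.5667, -0.0568, 0.0706]
ee_rot: [[1.0, -0.021, 0.0], [-0.021, -1.0, -0.0], [0.0, 0.0, -1.0]]
wrist_force: [2.0, -4.4, -2.6]
gripper_width: 0.228
```

Request:
{"fn": "drive_tool", "kwargs": {
  "deltas": [
    {"dx":0,"dy":-0.001,"dz":0,"wx":0,"wy":0,"wz":0},
    {"dx":0,"dy":-0.002,"dz":0,"wx":0,"wy":0,"wz":0},
    {"dx":0,"dy":-0.003,"dz":0,"wx":0,"wy":0,"wz":0}
  ]
}}

```text
time_s: 10.3
tcp_pos: [0.5668, -0.0538, 0.0705]
ee_rot: [[1.0, -0.021, 0.0], [-0.021, -1.0, 0.0], [0.0, -0.0, -1.0]]
wrist_force: [1.5, -4.5, -1.7]
gripper_width: 0.227
```

Request:
{"fn": "drive_tool", "kwargs": {
  "deltas": [
    {"dx":0,"dy":-0.001,"dz":0,"wx":0,"wy":0,"wz":0},
    {"dx":0,"dy":-0.002,"dz":0,"wx":0,"wy":0,"wz":0},
    {"dx":0,"dy":-0.003,"dz":0,"wx":0,"wy":0,"wz":0},
    {"dx":0,"dy":-0.004,"dz":0,"wx":0,"wy":0,"wz":0}
  ]
}}

```text
time_s: 10.7
tcp_pos: [0.5669, -0.0498, 0.0706]
ee_rot: [[1.0, -0.021, 0.0], [-0.021, -1.0, 0.0], [0.0, -0.0, -1.0]]
wrist_force: [1.6, -4.4, -1.8]
gripper_width: 0.233
```

Request:
{"fn": "drive_tool", "kwargs": {
  "deltas": [
    {"dx":0,"dy":-0.001,"dz":0,"wx":0,"wy":0,"wz":0},
    {"dx":0,"dy":-0.002,"dz":0,"wx":0,"wy":0,"wz":0},
    {"dx":0,"dy":-0.003,"dz":0,"wx":0,"wy":0,"wz":0}
  ]
}}

```text
time_s: 11.0
tcp_pos: [0.567, -0.0468, 0.0706]
ee_rot: [[1.0, -0.021, 0.0], [-0.021, -1.0, 0.0], [0.0, -0.0, -1.0]]
wrist_force: [3.0, -4.1, -1.6]
gripper_width: 0.229
```

Request:
{"fn": "drive_tool", "kwargs": {
  "deltas": [
    {"dx":0.0002,"dy":-0.001,"dz":0,"wx":0,"wy":0,"wz":0},
    {"dx":0.0003,"dy":-0.002,"dz":0,"wx":0,"wy":0,"wz":0},
    {"dx":0.0004,"dy":-0.003,"dz":0,"wx":0,"wy":0,"wz":0},
    {"dx":0.0005,"dy":-0.004,"dz":0,"wx":0,"wy":0,"wz":0}
  ]
}}

```text
time_s: 11.4
tcp_pos: [0.5671, -0.0429, 0.0705]
ee_rot: [[1.0, -0.021, -0.001], [-0.021, -1.0, -0.0], [-0.001, 0.0, -1.0]]
wrist_force: [-0.7, -4.1, -1.0]
gripper_width: 0.224
```

Request:
{"fn": "drive_tool", "kwargs": {
  "deltas": [
    {"dx":0,"dy":-0.001,"dz":0,"wx":0,"wy":0,"wz":0},
    {"dx":0,"dy":-0.002,"dz":0,"wx":0,"wy":0,"wz":0},
    {"dx":0,"dy":-0.003,"dz":0,"wx":0,"wy":0,"wz":0}
  ]
}}

```text
time_s: 11.7
tcp_pos: [0.5671, -0.0399, 0.0705]
ee_rot: [[1.0, -0.021, -0.001], [-0.021, -1.0, -0.0], [-0.001, 0.0, -1.0]]
wrist_force: [-0.7, -5.4, 0.1]
gripper_width: 0.228
```

Request:
{"fn": "drive_tool", "kwargs": {
  "deltas": [
    {"dx":0,"dy":-0.001,"dz":0,"wx":0,"wy":0,"wz":0},
    {"dx":0,"dy":-0.002,"dz":0,"wx":0,"wy":0,"wz":0}
  ]
}}

```text
time_s: 11.9
tcp_pos: [0.5672, -0.0379, 0.0705]
ee_rot: [[1.0, -0.021, -0.001], [-0.021, -1.0, -0.0], [-0.001, 0.0, -1.0]]
wrist_force: [-0.9, -4.4, -0.0]
gripper_width: 0.227
```

Request:
{"fn": "drive_tool", "kwargs": {
  "deltas": [
    {"dx":0,"dy":-0.001,"dz":0,"wx":0,"wy":0,"wz":0},
    {"dx":0,"dy":-0.002,"dz":0,"wx":0,"wy":0,"wz":0}
  ]
}}

```text
time_s: 12.1
tcp_pos: [0.5673, -0.0359, 0.0705]
ee_rot: [[1.0, -0.021, -0.001], [-0.021, -1.0, -0.0], [-0.001, 0.0, -1.0]]
wrist_force: [-2.1, -4.4, 0.9]
gripper_width: 0.227
```

Still at the running drag, so that reading was noise. I'll continue.

Request:
{"fn": "drive_tool", "kwargs": {
  "deltas": [
    {"dx":0,"dy":-0.001,"dz":0,"wx":0,"wy":0,"wz":0},
    {"dx":0,"dy":-0.002,"dz":0,"wx":0,"wy":0,"wz":0},
    {"dx":0,"dy":-0.003,"dz":0,"wx":0,"wy":0,"wz":0}
  ]
}}

```text
time_s: 12.4
tcp_pos: [0.5673, -0.0329, 0.0705]
ee_rot: [[1.0, -0.021, -0.001], [-0.021, -1.0, -0.0], [-0.001, 0.0, -1.0]]
wrist_force: [-2.6, -3.7, 1.6]
gripper_width: 0.23
```

Request:
{"fn": "drive_tool", "kwargs": {
  "deltas": [
    {"dx":-0.0002,"dy":-0.001,"dz":0,"wx":0,"wy":0,"wz":0},
    {"dx":-0.0002,"dy":-0.002,"dz":0,"wx":0,"wy":0,"wz":0},
    {"dx":-0.0002,"dy":-0.003,"dz":0,"wx":0,"wy":0,"wz":0}
  ]
}}

```text
time_s: 12.7
tcp_pos: [0.5674, -0.0299, 0.0705]
ee_rot: [[1.0, -0.021, -0.0], [-0.021, -1.0, -0.0], [-0.0, 0.0, -1.0]]
wrist_force: [-2.8, -4.1, 2.1]
gripper_width: 0.227
```

Request:
{"fn": "drive_tool", "kwargs": {
  "deltas": [
    {"dx":-0.0002,"dy":-0.001,"dz":0,"wx":0,"wy":0,"wz":0},
    {"dx":-0.0003,"dy":-0.002,"dz":0,"wx":0,"wy":0,"wz":0},
    {"dx":-0.0004,"dy":-0.003,"dz":0,"wx":0,"wy":0,"wz":0},
    {"dx":-0.0004,"dy":-0.004,"dz":0,"wx":0,"wy":0,"wz":0}
  ]
}}

```text
time_s: 13.1
tcp_pos: [0.5675, -0.0258, 0.0705]
ee_rot: [[1.0, -0.021, 0.0], [-0.021, -1.0, 0.0], [0.0, -0.0, -1.0]]
wrist_force: [-0.6, -3.0, 0.7]
gripper_width: 0.229
```

Request:
{"fn": "drive_tool", "kwargs": {
  "deltas": [
    {"dx":0,"dy":-0.001,"dz":0,"wx":0,"wy":0,"wz":0},
    {"dx":0,"dy":-0.002,"dz":0,"wx":0,"wy":0,"wz":0},
    {"dx":0,"dy":-0.003,"dz":0,"wx":0,"wy":0,"wz":0}
  ]
}}

```text
time_s: 13.4
tcp_pos: [0.5675, -0.0228, 0.0705]
ee_rot: [[1.0, -0.021, 0.0], [-0.021, -1.0, 0.0], [0.0, -0.0, -1.0]]
wrist_force: [-0.6, -4.6, 0.1]
gripper_width: 0.225
```

Request:
{"fn": "drive_tool", "kwargs": {
  "deltas": [
    {"dx":0,"dy":-0.001,"dz":0,"wx":0,"wy":0,"wz":0},
    {"dx":0,"dy":-0.002,"dz":0,"wx":0,"wy":0,"wz":0},
    {"dx":0,"dy":-0.003,"dz":0,"wx":0,"wy":0,"wz":0}
  ]
}}

```text
time_s: 13.7
tcp_pos: [0.5676, -0.0198, 0.0705]
ee_rot: [[1.0, -0.021, 0.0], [-0.021, -1.0, 0.0], [0.0, -0.0, -1.0]]
wrist_force: [-0.2, -3.3, -0.9]
gripper_width: 0.228
```

Request:
{"fn": "drive_tool", "kwargs": {
  "deltas": [
    {"dx":0,"dy":-0.001,"dz":0,"wx":0,"wy":0,"wz":0},
    {"dx":0,"dy":-0.002,"dz":0,"wx":0,"wy":0,"wz":0},
    {"dx":0,"dy":-0.003,"dz":0,"wx":0,"wy":0,"wz":0}
  ]
}}

```text
time_s: 14.0
tcp_pos: [0.5677, -0.0168, 0.0705]
ee_rot: [[1.0, -0.021, 0.0], [-0.021, -1.0, 0.0], [0.0, -0.0, -1.0]]
wrist_force: [0.3, -4.1, -0.3]
gripper_width: 0.224
```

Request:
{"fn": "drive_tool", "kwargs": {
  "deltas": [
    {"dx":0,"dy":-0.001,"dz":0,"wx":0,"wy":0,"wz":0},
    {"dx":0,"dy":-0.002,"dz":0,"wx":0,"wy":0,"wz":0},
    {"dx":0,"dy":-0.003,"dz":0,"wx":0,"wy":0,"wz":0}
  ]
}}

```text
time_s: 14.3
tcp_pos: [0.5677, -0.0138, 0.0705]
ee_rot: [[1.0, -0.021, 0.0], [-0.021, -1.0, 0.0], [0.0, -0.0, -1.0]]
wrist_force: [0.2, -3.7, -2.1]
gripper_width: 0.228
```

Request:
{"fn": "drive_tool", "kwargs": {
  "deltas": [
    {"dx":0,"dy":-0.001,"dz":0,"wx":0,"wy":0,"wz":0},
    {"dx":0,"dy":-0.002,"dz":0,"wx":0,"wy":0,"wz":0},
    {"dx":0,"dy":-0.003,"dz":0,"wx":0,"wy":0,"wz":0}
  ]
}}

```text
time_s: 14.6
tcp_pos: [0.5678, -0.0108, 0.0706]
ee_rot: [[1.0, -0.021, 0.0], [-0.021, -1.0, 0.0], [0.0, -0.0, -1.0]]
wrist_force: [1.4, -3.9, -2.1]
gripper_width: 0.23
```

Request:
{"fn": "drive_tool", "kwargs": {
  "deltas": [
    {"dx":0,"dy":-0.001,"dz":0,"wx":0,"wy":0,"wz":0},
    {"dx":0,"dy":-0.002,"dz":0,"wx":0,"wy":0,"wz":0},
    {"dx":0,"dy":-0.003,"dz":0,"wx":0,"wy":0,"wz":0}
  ]
}}

```text
time_s: 14.9
tcp_pos: [0.5678, -0.0078, 0.0706]
ee_rot: [[1.0, -0.021, 0.0], [-0.021, -1.0, 0.0], [0.0, -0.0, -1.0]]
wrist_force: [2.3, -5.4, -2.5]
gripper_width: 0.23
```

Request:
{"fn": "drive_tool", "kwargs": {
  "deltas": [
    {"dx":0,"dy":-0.001,"dz":0,"wx":0,"wy":0,"wz":0},
    {"dx":0,"dy":-0.002,"dz":0,"wx":0,"wy":0,"wz":0},
    {"dx":0,"dy":-0.003,"dz":0,"wx":0,"wy":0,"wz":0}
  ]
}}

```text
time_s: 15.2
tcp_pos: [0.5679, -0.0048, 0.0705]
ee_rot: [[1.0, -0.021, 0.0], [-0.021, -1.0, 0.0], [0.0, -0.0, -1.0]]
wrist_force: [1.0, -3.9, -2.7]
gripper_width: 0.225
```

Request:
{"fn": "drive_tool", "kwargs": {
  "deltas": [
    {"dx":0.0001,"dy":-0.001,"dz":0,"wx":0,"wy":0,"wz":0},
    {"dx":0.0002,"dy":-0.002,"dz":0,"wx":0,"wy":0,"wz":0},
    {"dx":0.0002,"dy":-0.003,"dz":0,"wx":0,"wy":0,"wz":0}
  ]
}}

```text
time_s: 15.5
tcp_pos: [0.5679, -0.0018, 0.0706]
ee_rot: [[1.0, -0.021, -0.0], [-0.021, -1.0, -0.0], [-0.0, 0.0, -1.0]]
wrist_force: [1.2, -4.3, -2.7]
gripper_width: 0.225
```

Request:
{"fn": "drive_tool", "kwargs": {
  "deltas": [
    {"dx":0,"dy":-0.001,"dz":0,"wx":0,"wy":0,"wz":0},
    {"dx":0,"dy":-0.002,"dz":0,"wx":0,"wy":0,"wz":0},
    {"dx":0,"dy":-0.003,"dz":0,"wx":0,"wy":0,"wz":0}
  ]
}}

```text
time_s: 15.8
tcp_pos: [0.568, 0.001, 0.0706]
ee_rot: [[1.0, -0.021, -0.0], [-0.021, -1.0, -0.0], [-0.0, 0.0, -1.0]]
wrist_force: [1.3, -5.2, -2.9]
gripper_width: 0.229
```

Request:
{"fn": "drive_tool", "kwargs": {
  "deltas": [
    {"dx":0,"dy":-0.001,"dz":0,"wx":0,"wy":0,"wz":0},
    {"dx":0,"dy":-0.002,"dz":0,"wx":0,"wy":0,"wz":0}
  ]
}}

```text
time_s: 16.0
tcp_pos: [0.5681, 0.0027, 0.0705]
ee_rot: [[1.0, -0.021, -0.0], [-0.021, -1.0, -0.001], [-0.0, 0.001, -1.0]]
wrist_force: [2.0, -6.3, -1.9]
gripper_width: 0.23
```

Request:
{"fn": "drive_tool", "kwargs": {
  "deltas": [
    {"dx":0,"dy":-0.001,"dz":0,"wx":0,"wy":0,"wz":0}
  ]
}}

```text
time_s: 16.1
tcp_pos: [0.5681, 0.0035, 0.0706]
ee_rot: [[1.0, -0.021, -0.0], [-0.021, -1.0, -0.001], [-0.0, 0.001, -1.0]]
wrist_force: [1.1, -7.1, -2.7]
gripper_width: 0.227
```

Rising steadily: onset is at TCP y of about 0.000, with 3 N above drag now. Advance about 3 mm more, then check.

Request:
{"fn": "drive_tool", "kwargs": {
  "deltas": [
    {"dx":0,"dy":-0.001,"dz":0,"wx":0,"wy":0,"wz":0},
    {"dx":0,"dy":-0.002,"dz":0,"wx":0,"wy":0,"wz":0},
    {"dx":0,"dy":-0.003,"dz":0,"wx":0,"wy":0,"wz":0}
  ]
}}

```text
time_s: 16.4
tcp_pos: [0.5681, 0.006, 0.0706]
ee_rot: [[1.0, -0.021, -0.0], [-0.021, -1.0, -0.001], [-0.0, 0.001, -1.0]]
wrist_force: [2.5, -9.7, -3.0]
gripper_width: 0.228
```

Request:
{"fn": "drive_tool", "kwargs": {
  "deltas": [
    {"dx":0,"dy":-0.001,"dz":0,"wx":0,"wy":0,"wz":0}
  ]
}}

```text
time_s: 16.5
tcp_pos: [0.5681, 0.0069, 0.0705]
ee_rot: [[1.0, -0.021, -0.001], [-0.021, -1.0, -0.002], [-0.0, 0.002, -1.0]]
wrist_force: [2.3, -9.4, -3.2]
gripper_width: 0.225
```

Request:
{"fn": "drive_tool", "kwargs": {
  "deltas": [
    {"dx":0,"dy":-0.001,"dz":0,"wx":0,"wy":0,"wz":0},
    {"dx":0,"dy":-0.001,"dz":0,"wx":0,"wy":0,"wz":0},
    {"dx":0,"dy":-0.001,"dz":0,"wx":0,"wy":0,"wz":0},
    {"dx":0,"dy":-0.001,"dz":0,"wx":0,"wy":0,"wz":0}
  ]
}}

```text
time_s: 16.9
tcp_pos: [0.5682, 0.0078, 0.0706]
ee_rot: [[1.0, -0.021, -0.0], [-0.021, -1.0, -0.002], [-0.0, 0.002, -1.0]]
wrist_force: [3.1, -9.3, -2.7]
gripper_width: 0.227
```

Request:
{"fn": "drive_tool", "kwargs": {
  "deltas": [
    {"dx":0,"dy":0,"dz":0,"wx":0,"wy":0,"wz":0},
    {"dx":0,"dy":0,"dz":0,"wx":0,"wy":0,"wz":0}
  ]
}}

```text
time_s: 17.1
tcp_pos: [0.5682, 0.0078, 0.0706]
ee_rot: [[1.0, -0.022, -0.0], [-0.022, -1.0, -0.002], [-0.0, 0.002, -1.0]]
wrist_force: [3.6, -8.0, -2.1]
gripper_width: 0.226
```

Request:
{"fn": "drive_tool", "kwargs": {
  "deltas": [
    {"dx":0,"dy":0,"dz":0,"wx":0,"wy":0,"wz":0},
    {"dx":0,"dy":0,"dz":0,"wx":0,"wy":0,"wz":0}
  ]
}}

```text
time_s: 17.3
tcp_pos: [0.5681, 0.0078, 0.0705]
ee_rot: [[1.0, -0.022, -0.001], [-0.022, -1.0, -0.002], [-0.001, 0.002, -1.0]]
wrist_force: [3.0, -9.4, -2.9]
gripper_width: 0.229
```

```bash
python3 - <<'E'
from h import *
s=r.sense();print(s['time_s'],s['tcp_pos'],s['wrist_force'],(s['tcp_pos']-O)@yv)
for n in('wrist','top','scene'):
    cv2.imwrite(f'pics/{n}4.png',cams.capture(n)[:,:,::-1])
cv2.imwrite('pics/w4.png',cv2.resize(cv2.imread('pics/wrist4.png'),None,fx=1.5,fy=1.5))
cv2.imwrite('pics/s4c.png',cv2.resize(cv2.imread('pics/scene4.png')[140:260,135:330],None,fx=4,fy=4,interpolation=cv2.INTER_CUBIC))
E
```

```text
17.3 [0.56812941 0.00775713 0.07053824] [ 3.02996421 -9.3805327  -2.87461723] 0.022769504585479324
```

Request:
{"fn": "drive_tool", "kwargs": {
  "deltas": [
    {"dx":0,"dy":0.001,"dz":0,"wx":0,"wy":0,"wz":0},
    {"dx":0,"dy":0.003,"dz":0,"wx":0,"wy":0,"wz":0},
    {"dx":0,"dy":0.005,"dz":0,"wx":0,"wy":0,"wz":0},
    {"dx":0,"dy":0.007,"dz":0,"wx":0,"wy":0,"wz":0},
    {"dx":0,"dy":0.009,"dz":0,"wx":0,"wy":0,"wz":0},
    {"dx":0,"dy":0.011,"dz":0,"wx":0,"wy":0,"wz":0},
    {"dx":0,"dy":0.013,"dz":0,"wx":0,"wy":0,"wz":0},
    {"dx":0,"dy":0.015,"dz":0,"wx":0,"wy":0,"wz":0},
    {"dx":0,"dy":0.017,"dz":0,"wx":0,"wy":0,"wz":0},
    {"dx":0,"dy":0.019,"dz":0,"wx":0,"wy":0,"wz":0},
    {"dx":0,"dy":0.021,"dz":0,"wx":0,"wy":0,"wz":0},
    {"dx":0,"dy":0.023,"dz":0,"wx":0,"wy":0,"wz":0},
    {"dx":0,"dy":0.024,"dz":0,"wx":0,"wy":0,"wz":0},
    {"dx":0,"dy":0.025,"dz":0,"wx":0,"wy":0,"wz":0},
    {"dx":0,"dy":0.025,"dz":0,"wx":0,"wy":0,"wz":0},
    {"dx":0,"dy":0.025,"dz":0,"wx":0,"wy":0,"wz":0}
  ]
}}

```text
time_s: 19.05
tcp_pos: [0.5677, -0.0162, 0.0705]
ee_rot: [[1.0, -0.021, -0.0], [-0.021, -1.0, -0.0], [-0.0, 0.0, -1.0]]
wrist_force: [1.3, 0.1, -0.5]
gripper_width: 0.228
```

```bash
python3 - <<'E'
from h import *
s=r.sense();print(s['time_s'],s['tcp_pos'],s['wrist_force'],(s['tcp_pos']-O)@yv)
for n in('wrist','top','scene'):
    cv2.imwrite(f'pics/{n}5.png',cams.capture(n)[:,:,::-1])
cv2.imwrite('pics/w5.png',cv2.resize(cv2.imread('pics/wrist5.png'),None,fx=1.5,fy=1.5))
a=cv2.imread('pics/top4.png')[170:250,170:370];b=cv2.imread('pics/top5.png')[170:250,170:370]
cv2.imwrite('pics/t45.png',cv2.resize(np.vstack([a,b]),None,fx=3.7,fy=3.7,interpolation=cv2.INTER_CUBIC))
E
```

```text
19.05 [ 0.56766686 -0.01616928  0.07054725] [ 1.27908941  0.06211821 -0.48709068] -0.0011613431606667707
```

View pics/w4.png

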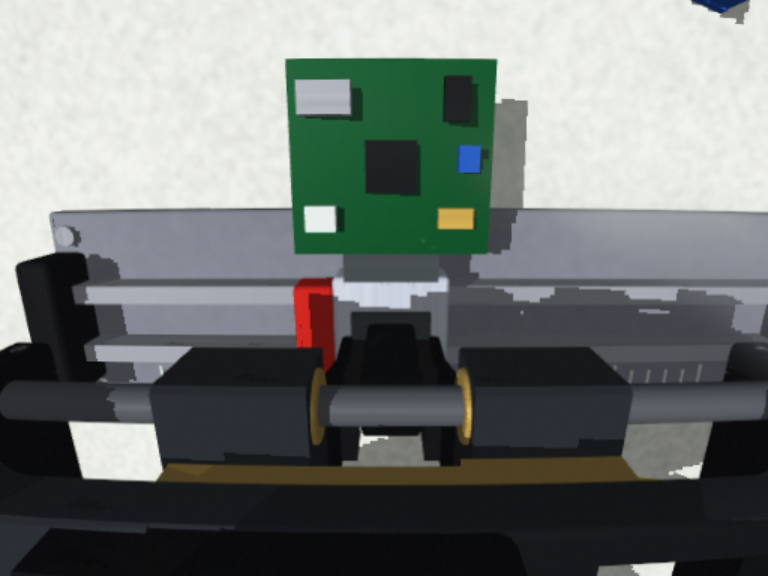

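View pics/w5.png

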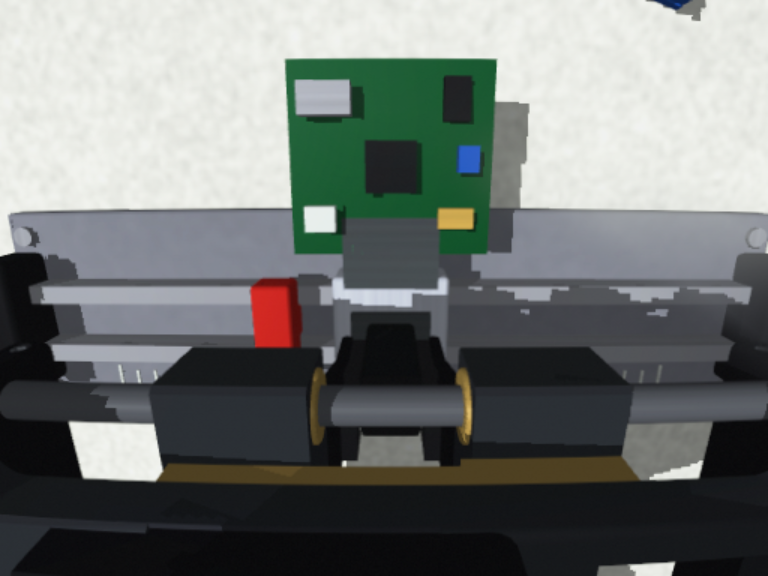

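View pics/t45.png

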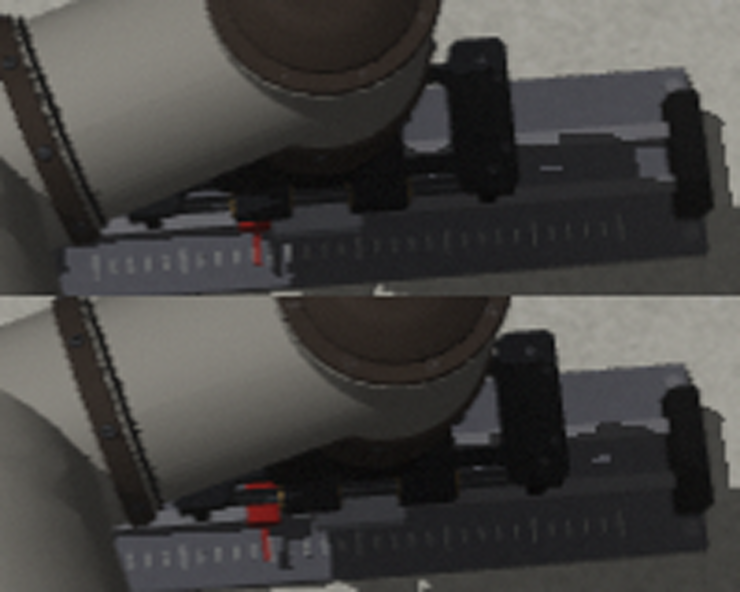

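```bash
python3 - <<'E'
from h import *
a,b=cv2.imread('pics/wrist4.png'),cv2.imread('pics/wrist5.png')
def red(im):
    h=cv2.cvtColor(im,cv2.COLOR_BGR2HSV);m=((h[...,0]<6)|(h[...,0]>174))&(h[...,1]>180)&(h[...,2]>60)
    return m
for v in(192,196,200,210):
    print(v,[np.where(red(i)[v])[0][[0,-1]] for i in(a,b)])
s=r.sense();T=np.eye(4);T[:3,:3]=s['ee_rot'];T[:3,3]=s['tcp_pos'];T=T@cams.camera_model('wrist')['T_tool_cam']
f=lambda u,v,z:(onz('wrist',(u,v),z,T)-O)@yv
print('mm/px',f(180,196,.047)-f(181,196,.047), f(180,196,.047),f(220,205,.047))
for u in (165,170,198,200,224,300): print(u,f(u,200,.047),f(u,200,.051))
im=np.vstack([cv2.resize(i[175:250,150:320],None,fx=3.8,fy=3.8,interpolation=cv2.INTER_CUBIC) for i in(a,b)])
cv2.imwrite('pics/w45.png',im)
E
```

```text
192 [array([196, 220]), array([168, 197])]
196 [array([196, 220]), array([168, 197])]
200 [array([196, 220]), array([168, 197])]
210 [array([197, 221]), array([169, 199])]
mm/px 0.0006598362154648443 0.05038689223440178 0.02437842026924857
165 0.060556025613229744 0.05920815438877599
170 0.05722649406561571 0.05595041162590186
198 0.03869993135860946 0.037823304338711825
200 0.03738313777694044 0.036534902442068
224 0.021631414665217678 0.0211228058043939
300 -0.028035041639712623 -0.027472780773224972
```

View pics/w45.png

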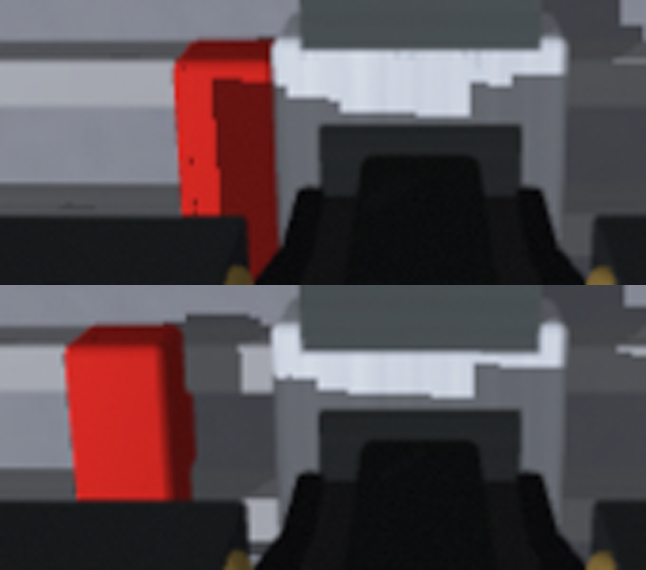

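From the pressed view to this one, the marker's edge moved 28.5 px in the wrist image with the carriage fixed in view. That puts the gap at about 18.8 mm. I'll back off 1.3 mm more, then open.

Request:
{"fn": "drive_tool", "kwargs": {
  "deltas": [
    {"dx":0,"dy":0.0007,"dz":0,"wx":0,"wy":0,"wz":0},
    {"dx":0,"dy":0.0013,"dz":0,"wx":0,"wy":0,"wz":0},
    {"dx":0,"dy":0.0013,"dz":0,"wx":0,"wy":0,"wz":0},
    {"dx":0,"dy":0.0013,"dz":0,"wx":0,"wy":0,"wz":0}
  ]
}}

```text
time_s: 19.6
tcp_pos: [0.5676, -0.0171, 0.0706]
ee_rot: [[1.0, -0.021, -0.0], [-0.021, -1.0, 0.0], [-0.0, -0.0, -1.0]]
wrist_force: [0.8, 1.5, -1.6]
gripper_width: 0.221
```

Request:
{"fn": "drive_tool", "kwargs": {
  "deltas": [
    {"dx":0,"dy":0,"dz":0,"wx":0,"wy":0,"wz":0},
    {"dx":0,"dy":0,"dz":0,"wx":0,"wy":0,"wz":0},
    {"dx":0,"dy":0,"dz":0,"wx":0,"wy":0,"wz":0},
    {"dx":0,"dy":0,"dz":0,"wx":0,"wy":0,"wz":0},
    {"dx":0,"dy":0,"dz":0,"wx":0,"wy":0,"wz":0},
    {"dx":0,"dy":0,"dz":0,"wx":0,"wy":0,"wz":0},
    {"dx":0,"dy":0,"dz":0,"wx":0,"wy":0,"wz":0},
    {"dx":0,"dy":0,"dz":0,"wx":0,"wy":0,"wz":0},
    {"dx":0,"dy":0,"dz":0,"wx":0,"wy":0,"wz":0},
    {"dx":0,"dy":0,"dz":0,"wx":0,"wy":0,"wz":0}
  ],
  "gripper": 1.0
}}

```text
time_s: 20.6
tcp_pos: [0.5676, -0.0173, 0.0705]
ee_rot: [[1.0, -0.021, -0.0], [-0.021, -1.0, -0.0], [-0.0, 0.0, -1.0]]
wrist_force: [-1.0, -0.6, 0.3]
gripper_width: 0.982
```

```bash
python3 - <<'E'
from h import *
s=r.sense();print(s['time_s'],s['tcp_pos'],s['wrist_force'],s['gripper_width'])
b=cams.capture('wrist')[:,:,::-1]
cv2.imwrite('pics/wrist6.png',b);cv2.imwrite('pics/w6.png',cv2.resize(b,None,fx=1.5,fy=1.5))
cv2.imwrite('pics/w6c.png',cv2.resize(b[175:250,150:320],None,fx=3.8,fy=3.8,interpolation=cv2.INTER_CUBIC))
E
```

```text
20.6 [ 0.56763154 -0.01725377  0.07052754] [-1.0414503  -0.63283648  0.33205128] 0.9824751913256459
```

View pics/w6c.png

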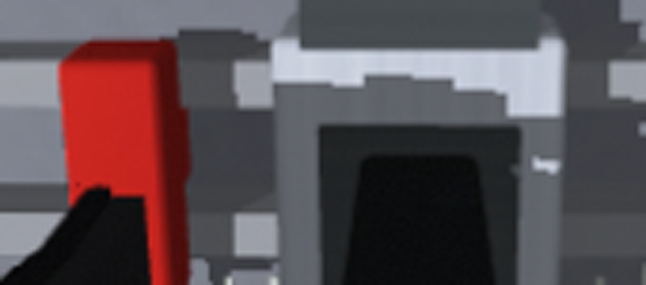

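The fingers are open. The marker's left edge is now at 60 (it was 175 when pressed), so the gap is about 20 mm, and the carriage did not shift. I'll retreat straight up.

Request:
{"fn": "drive_tool", "kwargs": {
  "deltas": [
    {"dx":0,"dy":0,"dz":-0.005,"wx":0,"wy":0,"wz":0},
    {"dx":0,"dy":0,"dz":-0.02,"wx":0,"wy":0,"wz":0},
    {"dx":0,"dy":0,"dz":-0.045,"wx":0,"wy":0,"wz":0},
    {"dx":0,"dy":0,"dz":-0.075,"wx":0,"wy":0,"wz":0},
    {"dx":0,"dy":0,"dz":-0.1,"wx":0,"wy":0,"wz":0},
    {"dx":0,"dy":0,"dz":-0.12,"wx":0,"wy":0,"wz":0},
    {"dx":0,"dy":0,"dz":-0.13,"wx":0,"wy":0,"wz":0},
    {"dx":0,"dy":0,"dz":-0.13,"wx":0,"wy":0,"wz":0},
    {"dx":0,"dy":0,"dz":-0.13,"wx":0,"wy":0,"wz":0},
    {"dx":0,"dy":0,"dz":-0.13,"wx":0,"wy":0,"wz":0}
  ]
}}

```text
time_s: 21.65
tcp_pos: [0.5668, -0.0173, 0.1991]
ee_rot: [[1.0, -0.022, -0.003], [-0.022, -1.0, -0.0], [-0.003, 0.0, -1.0]]
wrist_force: [0.1, 0.7, 0.0]
gripper_width: 1.002
```

```bash
python3 - <<'E'
from h import *
s=r.sense();print(s['time_s'],s['tcp_pos'],s['wrist_force'])
T=np.eye(4);T[:3,:3]=s['ee_rot'];T[:3,3]=s['tcp_pos'];np.save('T7.npy',T@cams.camera_model('wrist')['T_tool_cam'])
b=cams.capture('wrist')[:,:,::-1];cv2.imwrite('pics/wrist7.png',b)
cv2.imwrite('pics/w7.png',cv2.resize(b,None,fx=1.5,fy=1.5,interpolation=cv2.INTER_CUBIC))
cv2.imwrite('pics/w7c.png',cv2.resize(b[140:220,190:320],None,fx=6,fy=6,interpolation=cv2.INTER_CUBIC))
cv2.imwrite('pics/scene7.png',cams.capture('scene')[:,:,::-1])
E
```

```text
21.65 [ 0.56683313 -0.01733005  0.19907815] [0.06198064 0.67188895 0.02925402]
```

View pics/w7c.png

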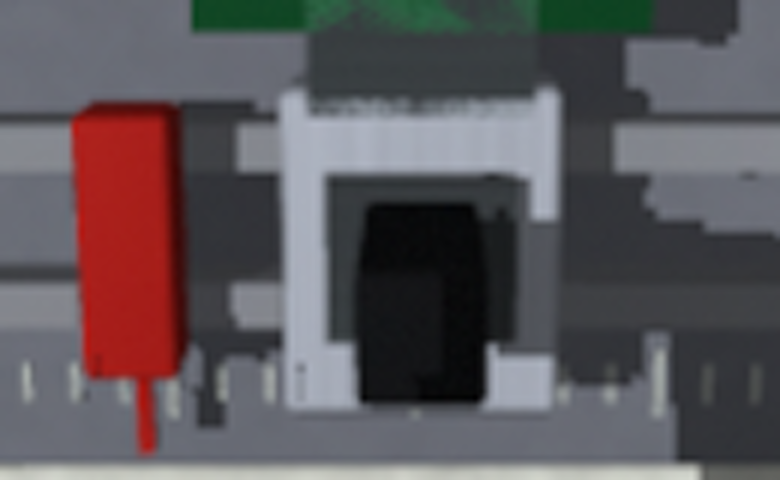

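View pics/scene7.png

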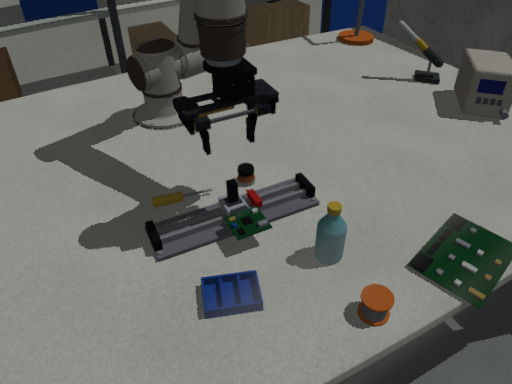

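```bash
python3 - <<'E'
from h import *
T=np.load('T7.npy')
f=lambda u,v,z:(onz('wrist',(190+u/6-.42,140+v/6-.42),z,T)-O)@yv
for v,l,rr,c in[(130,74,167,284),(240,80,174,286),(360,87,180,290)]:
    print((f(l,v,.047)-.018-f(c,v,.051))*1e3,(f(rr,v,.047)-f(c,v,.051))*1e3)
E
```

```text
19.78257301103033 21.160241562921875
19.67776824502421 20.600203188924365
19.828295501795328 20.612811401091417
```

The gap measures about 20 mm from two independent views. The gripper is clear, and the bystanders are where they started in the scene picture. I'm handing in.

```bash
python3 - <<'E'
from station import ticket
print(ticket.finish_job())
E
```

```text
the job is handed in; nothing more can be done
None
```

The job is done and handed in, with the arm clear at about 22 s. The marker was pressed into the tight spot and left there, with a gap of about 20 mm to the carriage.

- **Press:** I gripped the carriage post and pushed the marker at a running drag of about 4 N. The tight spot began with the marker's centre at about y = +49 mm along the bed, give or take a few millimetres. I squeezed it about 8 mm, which is about 6.4 N above drag, and held for over half a second. The wrist read 8.0 to 9.7 N in total during the press, well under the damage limit.
- **Gap:** I backed off, and the marker sprang back about 5 mm. With the carriage released and the arm clear, the wrist camera put the gap at 19.7 to 21.2 mm. The marker's shift relative to the carriage gave 20.0 mm. The carriage did not move when let go.
- **Bystanders:** by eye they are where they started in the last scene picture; I did not measure their positions.
- **Things that disagreed:** single force readings scattered by up to about 1.4 N, and three of them briefly looked like the tight spot early. While standing still, the wrist readings only bound the squeeze, so the 6.4 N comes from how far I pressed times the given stiffness. My first move call was refused for missing keys, and nothing moved.

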